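Hold the spring clamp open around stop block and sled fence

TASK

Set up the stop on the crosscut sled: stand the maple stop block on end on the sled's base, flat against the front of the tall fence with its side flush with the fence's left end, and let go of it. Then pick up the spring clamp, squeeze its handles so that the jaws gape wide, and bring them round that end of the fence, one pad in front of the block and the other behind the fence, about half way up and both well past the end, touching neither. The job ends holding: keep the clamp squeezed open there, still and clear, so that I can check the block before it bites; do not disturb the glue bottle, mug or tape measure.

Things in the scene. Friction and masses are not known exactly. Their poses are not given: they have to be found in the camera images.
- sled: plywood crosscut sled, fixed. Origin: centre of its underside on the worktop; x away from the robot, square to the fence, y left along it, z up. Base 170 (x) by 240 (y) mm, its top 20 mm up. Fence 12 mm thick: front x = +30, back x = +42 mm, y = -120 to +120 mm, top 115 mm up. A low stretcher (x = -85 to -69 mm) rises to 42 mm at the base's front edge.
- fence_end (a point): foot of the fence's left end: on the fence's front face, at its left (+y) end, level with the base's top; axes as the sled's. Behind the last 96 mm of the fence at this end there is nothing; farther right stand an angle bracket and a red block.
- stop_block: loose maple offcut standing on end, 60 mm wide, 100 mm tall, 22 mm thick, 0.06 to 0.13 kg; it shall stand the same way on the sled, either wide face to the fence. Origin: centre of the wide face that looks away from the robot at the start, 50 mm above its foot; x runs level along the width, y up, z level through the thickness, from this face to the other.
- block_mid (a point): the middle of the stop block, 50 mm above its foot, 11 mm inside each wide face; axes as the block's
- spring_clamp: hand spring clamp, 0.11 kg, lying flat, 24 mm high: black, orange handles and pads. Origin: on the pivot axis, underside; z up along it. Shut, x runs along the clamp's middle line to the jaws, y left. The pads meet at x = 84 mm (74 to 94). Grip the handles from above at x = -52 mm: there 63 mm over their outer faces shut, 26 mm open; they end at x = -72 mm, 68 mm wide.
- clamp_lever (a joint): opening of the clamp, the angle between its halves: 0 = shut, 0.66 rad = fully open at its stop, pads gaping 54 mm, 79 mm ahead of the pivot. A spring shuts it: at x = -52 mm about 10 N on each handle starts it and 15 N holds it fully open; gripping harder (30 to 60 N) only presses on the stop. Squeezed evenly, the middle line stays: each half turns by half the value.
- jaw_1 (a point): middle of the face of the jaw pad on the clamp's +y side, 11 mm above the clamp's underside; turns with body spring_clamp. As it is squeezed, the clamp shifts up to about 10 mm in the grip, towards the jaws and towards the fingertips; then it stays.
- jaw_2 (a point): middle of the face of the jaw pad on the clamp's -y side, 11 mm above the clamp's underside; turns with the other half. The arms bow outwards, so the open mouth is at least as wide as the pads gape back to 35 mm ahead of the pivot.
- glue_bottle: bystander: white glue bottle with coloured cap, 43 x 68 x 198 mm, standing behind the work; origin at the centre of its underside
- mug: bystander: white spotted mug, 82 x 114 x 91 mm; origin at the centre of its underside
- tape_measure: bystander: yellow tape measure, 44 x 81 x 68 mm; origin at the centre of its underside
Things that resemble listed ones, but are neither listed nor needed, are in the scene too. What is shaped like the stop_block but pink is not meant.

How it is judged:
On the way, in this order (a step that is already met when the one before it is completed fails the run):
1. the stop block stands on the sled flat against the fence, flush with its left end, let go and at rest (x of block_mid in the frame of fence_end between -0.016 and -0.007 m and y of block_mid in the frame of fence_end between -0.038 and -0.022 m and z of block_mid in the frame of fence_end between 0.044 and 0.056 m and angle between the z axis of stop_block and the x axis of fence_end, either way round below 0.12 rad and contact force between the fingers and stop_block below 0.2 N and linear speed of stop_block below 0.02 m/s), for 0.3 s.
2. the spring clamp is lifted off the worktop with its jaws squeezed open (height (world z) of spring_clamp above 0.03 m and value of joint clamp_lever above 0.45 rad), for 0.2 s.
At the end, for the whole second after the job is handed in: Block upright on the base, within 5 mm of the fence face, square within 0.12 rad, flush with the left end within 8 mm, not held. Clamp held open by the fingers (over 4 N, over 0.45 rad), pads 12 to 55 mm past the end, 20 to 85 mm above the base, 3 mm clear of block and fence; all still (all of step 1 and x of jaw_1 in the frame of fence_end above 0.015 m and x of jaw_2 in the frame of fence_end below -0.025 m and y of jaw_1 in the frame of fence_end between -0.055 and -0.012 m and z of jaw_1 in the frame of fence_end between 0.02 and 0.085 m and y of jaw_2 in the frame of fence_end between -0.055 and -0.012 m and z of jaw_2 in the frame of fence_end between 0.02 and 0.085 m and value of joint clamp_lever above 0.45 rad and contact force between the fingers and spring_clamp above 4 N and contact force between spring_clamp and stop_block below 0.2 N and contact force between spring_clamp and sled below 0.2 N and linear speed of spring_clamp below 0.02 m/s); the arm keeps its last pose, push and grip.
It fails at once if the glue bottle is disturbed (moved by more than 30 mm) (distance of glue_bottle from where it was at the start of the episode above 0.03 m).
It fails at once if the mug is disturbed (moved by more than 30 mm) (distance of mug from where it was at the start of the episode above 0.03 m).
It fails at once if the tape measure is disturbed (moved by more than 30 mm) (distance of tape_measure from where it was at the start of the episode above 0.03 m).
It also fails if it takes over 54 s, if anything falls off the work surface, if the arm or the gripper's body presses on something with over 40 N, if the wrist force passes 120 N, or if a joint passes its speed limit or range.

ROBOT

A 6-joint arm with a two-finger parallel gripper is mounted at the origin on a cart in front of the work surface, level with it; the furniture and walls round the work are solid. World frame = base frame: x ahead of the robot, y to its left, z up, the work surface at z = 0. Lengths are in m, angles in rad, forces in N, time in s.
With the tool pointing down it reaches from about 0.35 to 0.875 m from the base axis. Payload 4.2 kg.
Tool frame: the origin (TCP) lies at the very end of the fingers, on their centre line; the grasp point (between the pads) lies 19 mm behind it (ctrl.hold_point_z is the distance from the TCP to the grasp point, in m); y points along the fingers, x is the direction in which the jaws open and shut, and the axes are right-handed (so a half turn about y gives the same grasp; the last joint's range is limited). The gripper opens to 85 mm and grips with 20 to 120 N. Pads are 22 mm wide; open, the fingers measure 114 mm over their backs; the gripper's body (76 mm by 85 mm) begins 54 mm behind the grasp point. The pads swing forward as they close: fully open they stand 13 mm farther back than shut.
Start: joints at [1.51, 0.385, 0.008, 0, -1.194, -0.259], TCP at [0.196, 0.593, 0.231] pointing down, gripper open.
Joint ranges: [-3.14, 3.14], [-1.21, 2.06], [-1.07, 1.41], [-3.16, 2.05], [-2.99, -0.16], [-3.1, 3.1]. Speed limits (rad/s): [2.79, 2.79, 3.14, 3.14, 3.14, 3.14].

INTERFACE

Orientations are given as a unit quaternion [w, x, y, z].
In Python, from rig import ctrl gives the robot as it stands. The module is installed in compiled form; this text tells all that it offers.
- The arm moves only by the tool drive_tool, never from a script. Its argument "targets" is a list of rows, each a list of 6 numbers: the shift along the tool's x, y, z in mm, then the turn, a rotation vector about the tool's x, y, z in rad. A call has 1 to 10 rows; each row is the pose to reach, as a shift and turn from the pose measured when the call began, along the tool's axes at that moment; what a row does not reach only later rows make up. A row lasts 1/12 s, in which the tool goes at most 41.7 mm and 7.16 degrees, less where a joint would pass 70% of its speed; a pose out of reach is approached as far as the arm can. A call with a gripper value outside its range is refused whole. "gripper" is the finger opening in mm, from 0 to 85.4, set as the call begins (left out, the last holds). The fingers move at their own pace and stop on an object; the grip force is fixed at half the most. Time passes only in rows, so rows that repeat a pose let the fingers close. It gives the time, the measured TCP pose, the force and the opening at its end, in the units of the state.
- ctrl.observe(): the state, without advancing time (a new reading comes with each control period).
- ctrl.get_image(name): name is "scene" or "side" or "wrist"; returns a dict with "color" (400x640x3 uint8, red, green, blue), "fx", "fy", "cx", "cy" (pixels), "dist_coeffs" ([k1, k2, p1, p2, k3] as OpenCV has them; the pictures are not rectified), "world_to_cam" (4x4, takes a point from world to camera coordinates); the wrist camera has in their place "hand_eye" (4x4, takes a point from camera to tool coordinates, whose origin is the TCP and whose axes are the tool frame's). Camera axes: x right, y down, z forward; pixel columns grow to the right and rows downward; lengths in m; the calibration is good to about 2 mm. A picture is of the moment at which its call begins: read the wrist's pose just before it. There is no depth.
- ctrl.hand_in(): hands the job in, once; it reports no verdict.
The state is a dict: "clock": time; "joint_positions": joint angles; "joint_velocities": joint speeds; "tau": joint torques, N m; "ee_pos": TCP position; "ee_rot": TCP orientation; "contact_force": force on the tool from outside, world axes, zero at the start; "ft_torque": the same for the moment, N m; "gripper_width": opening from 0.0 (shut) to 1.0 (fully open).
Only numpy, scipy, OpenCV 4.12 (cv2) and the standard library are available. Lean on these libraries where they do the work, as an engineer would, in place of code of your own. Each camera call takes 0.05 s, during which the arm holds its last target.

## Working session

There is one attempt and no reset: what is moved stays moved. The work goes in short steps, Python scripts to look and compute and a tool call to move; the robot and the scene stay as the last step left them, time stands still between calls to the robot, and variables do not carry over. Pictures are saved under pics/ and viewed, and the job is handed in when it is done.

Besides the shell and the picture viewer there is one more tool, called after "Request:" as name(argument=value, ...) on one line, values as JSON. drive_tool: Moves the arm, as the interface text tells. Its arguments: {"type":"object","properties":{"targets":{"type":"array"},"gripper":{"type":"number"}},"required":["targets"]}

```bash
mkdir -p pics; ls; cat > h.py <<'E'
import numpy as np,cv2,json
from rig import ctrl
from scipy.spatial.transform import Rotation as R
def rot(q): return R.from_quat([q[1],q[2],q[3],q[0]])
def cam(name):
    s=ctrl.observe(); im=ctrl.get_image(name)
    if name=='wrist':
        T=np.eye(4);T[:3,:3]=rot(s['ee_rot']).as_matrix();T[:3,3]=s['ee_pos']
        W=np.linalg.inv(T@np.array(im['hand_eye']))
    else: W=np.array(im['world_to_cam'])
    K=np.array([[im['fx'],0,im['cx']],[0,im['fy'],im['cy']],[0,0,1.]])
    return im['color'],dict(K=K,d=np.array(im['dist_coeffs'],float),W=W)
def save(name,fn):
    c,m=cam(name); cv2.imwrite(f'pics/{fn}.png',c[:,:,::-1]); np.savez(f'pics/{fn}.npz',**m); return c,m
def load(fn):
    m=np.load(f'pics/{fn}.npz'); return cv2.imread(f'pics/{fn}.png')[:,:,::-1],m
def ray(m,uv):
    p=cv2.undistortPoints(np.array(uv,float).reshape(-1,1,2),m['K'],m['d']).reshape(-1,2)
    C=np.linalg.inv(m['W']); d=np.c_[p,np.ones(len(p))]@C[:3,:3].T
    return C[:3,3],d/np.linalg.norm(d,axis=1)[:,None]
def onz(m,uv,z):
    o,d=ray(m,uv); return o+d*((z-o[2])/d[:,2])[:,None]
def proj(m,P):
    P=np.array(P,float).reshape(-1,3);W=m['W']
    return cv2.projectPoints(P,cv2.Rodrigues(W[:3,:3])[0],W[:3,3],m['K'],m['d'])[0].reshape(-1,2)
def tri(ms,uvs):
    A=0;b=0
    for m,u in zip(ms,uvs):
        o,d=ray(m,[u]);Q=np.eye(3)-np.outer(d[0],d[0]);A=A+Q;b=b+Q@o
    return np.linalg.solve(A,b)
def crop(fn,x0,y0,x1,y1,out,s=4):
    c=cv2.imread(f'pics/{fn}.png')[y0:y1,x0:x1]; cv2.imwrite(f'pics/{out}.png',cv2.resize(c,None,fx=s,fy=s,interpolation=cv2.INTER_CUBIC))
E
python3 - <<'E'
from h import *
for n in ('scene','side','wrist'):
    c,m=save(n,n+'0'); C=np.linalg.inv(m['W']); print(n,C[:3,3].round(3),C[:3,2].round(3))
s=ctrl.observe();print(s['clock'],s['ee_pos'],s['ee_rot'],s['gripper_width'],ctrl.hold_point_z)
print(rot(s['ee_rot']).as_matrix().round(3))
E
```

```text
pics
scene [ 0.074 -0.337  0.611] [ 0.508  0.607 -0.611]
side [ 0.551 -0.659  0.785] [-0.055  0.759 -0.649]
wrist [0.271 0.569 0.373] [-0.295  0.096 -0.951]
0.15 [0.19633124 0.59290201 0.23046803] [-0.41352117  0.41443363 -0.5728767   0.57363515] 1.0005203916396388 0.0187
[[-0.314 -0.     0.949]
 [-0.949 -0.002 -0.314]
 [ 0.002 -1.     0.   ]]
```

View pics/scene0.png

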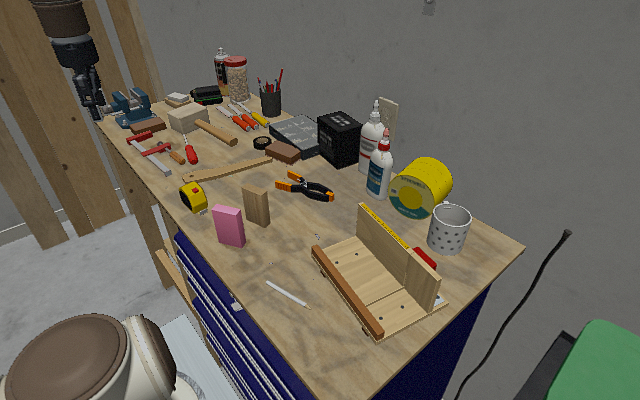

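View pics/side0.png

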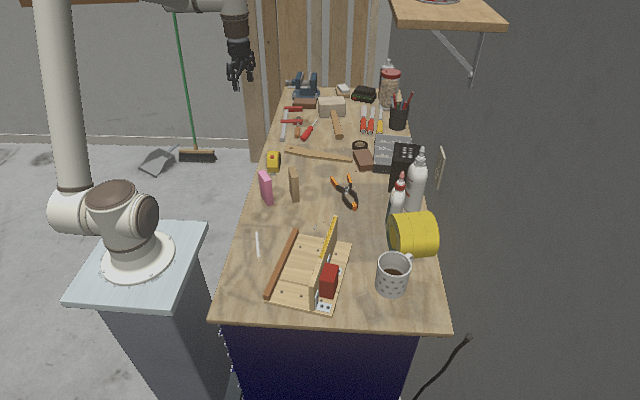

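View pics/wrist0.png

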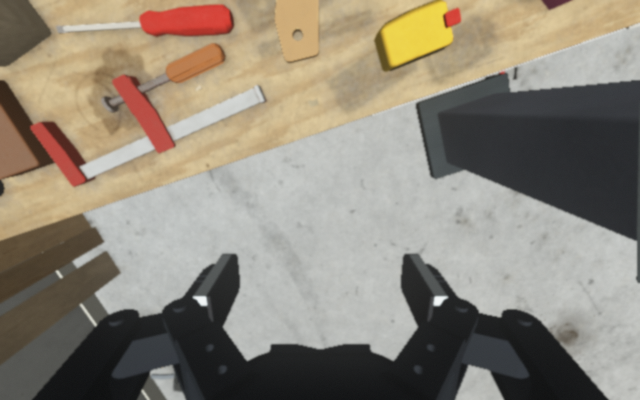

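```bash
python3 - <<'E'
from h import *
crop('scene0',170,150,340,260,'c1',4.5)
crop('scene0',300,190,460,340,'c2',4)
crop('side0',240,150,370,220,'c3',6)
crop('side0',250,210,430,320,'c4',4.4)
E
```

```text
(no output)
```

View pics/c1.png

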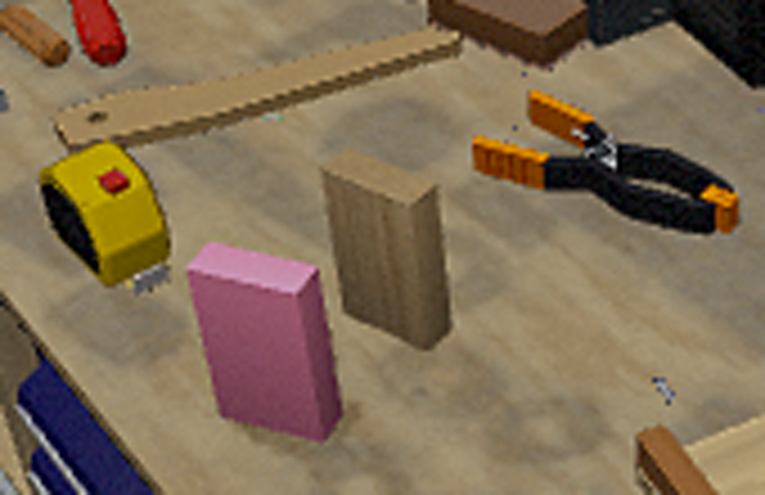

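View pics/c2.png

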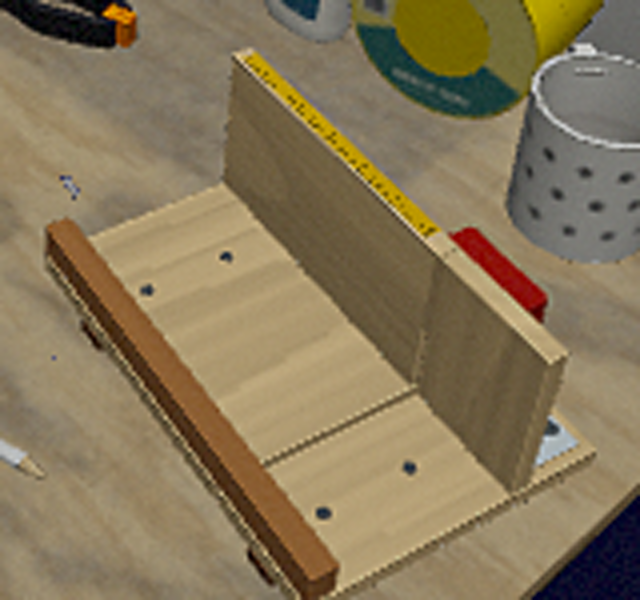

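View pics/c3.png

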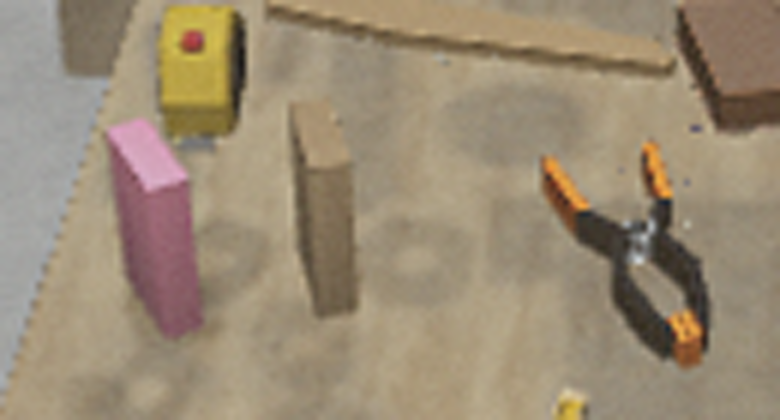

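View pics/c4.png

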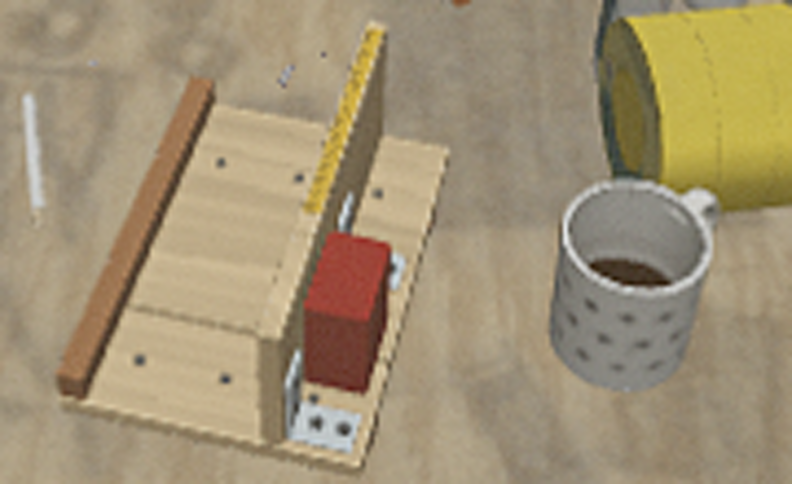

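```bash
python3 - <<'E'
from h import *
c,m=load('scene0');c,ms=load('side0')
def P(a,l,z): print(l,z,(onz(m if a[0]=='1' or a[0]=='2' else ms,CV(a),z)*1000).round(0).tolist())
O={'1':(170,150,4.5),'2':(300,190,4),'3':(240,150,6),'4':(250,210,4.4)}
def px(c,u,v): x,y,s=O[c]; return [x+(u+.5)/s-.5,y+(v+.5)/s-.5]
def q(c,pts,z,l):
    mm=m if c in '12' else ms
    print(l,(onz(mm,[px(c,*p) for p in pts],z)*1000).round(0)[:,:2].tolist())
q('1',[(322,170),(345,152),(440,183),(410,206)],.1,'blk top')
q('1',[(342,310),(430,349),(452,328)],0,'blk foot')
q('3',[(290,102),(335,100),(352,162),(305,165)],.1,'blk top side')
q('3',[(317,317),(357,311)],0,'blk foot side')
q('2',[(234,57),(250,50),(552,365),(568,352)],.115,'fence top')
q('2',[(224,183),(512,492)],.02,'fence foot')
q('2',[(595,452)],.02,'base back right')
q('4',[(367,25),(386,29),(258,337),(280,343)],.115,'fence top side')
q('4',[(222,103),(450,150),(360,465)],.02,'base side L-front..,backL,backR')
q('1',[(476,140),(545,155),(530,95),(600,125),(610,150),(705,185),(738,195),(715,233)],.024,'clamp')
q('3',[(548,158),(648,145),(638,238),(695,310),(690,345),(590,205),(668,195)],.024,'clamp side')
E
```

```text
blk top [[383.0, 314.0], [400.0, 320.0], [423.0, 265.0], [401.0, 259.0]]
blk foot [[384.0, 319.0], [403.0, 261.0], [422.0, 267.0]]
blk top side [[384.0, 313.0], [407.0, 316.0], [422.0, 262.0], [399.0, 258.0]]
blk foot side [[400.0, 258.0], [421.0, 264.0]]
fence top [[534.0, 82.0], [544.0, 81.0], [490.0, -152.0], [501.0, -152.0]]
fence foot [[536.0, 84.0], [493.0, -149.0]]
base back right [[541.0, -161.0]]
fence top side [[534.0, 79.0], [546.0, 76.0], [490.0, -153.0], [501.0, -156.0]]
base side L-front..,backL,backR [[442.0, 103.0], [589.0, 71.0], [543.0, -160.0]]
clamp [[516.0, 377.0], [539.0, 337.0], [571.0, 396.0], [584.0, 341.0], [572.0, 316.0], [593.0, 253.0], [601.0, 233.0], [568.0, 215.0]]
clamp side [[517.0, 376.0], [573.0, 392.0], [569.0, 307.0], [599.0, 248.0], [596.0, 221.0], [542.0, 334.0], [584.0, 346.0]]
```

```bash
cat >> h.py <<'E'
def goal(p,yaw,s=None):
    "p in mm world, yaw deg of tool x; tool y down"
    s=s or ctrl.observe(); Rc=rot(s['ee_rot']); a=np.radians(yaw)
    x=np.array([np.cos(a),np.sin(a),0]);y=np.array([0,0,-1.]);Rg=R.from_matrix(np.c_[x,y,np.cross(x,y)])
    d=Rc.inv().apply(np.array(p)-np.array(s['ee_pos'])*1000); w=(Rc.inv()*Rg).as_rotvec()
    print('delta',d.round(1).tolist(),w.round(3).tolist())
def st():
    s=ctrl.observe();M=rot(s['ee_rot']).as_matrix()
    print('t',round(s['clock'],2),'tcp',(np.array(s['ee_pos'])*1000).round(1),'yaw',np.degrees(np.arctan2(M[1,0],M[0,0])).round(2),'y',M[:,1].round(3),'w',round(s['gripper_width']*85.4,1),'F',np.round(s['contact_force'],1))
    return s
E
python3 - <<'E'
from h import *
st();goal([399,289,190],-72.5)
c,m=load('scene0')
print((onz(m,[[367,172],[378,197],[183,208],[205,210],[450,250]],0)*1000).round(0)[:,:2].tolist())
E
```

```text
t 0.15 tcp [196.3 592.9 230.5] yaw -108.33 y [-0.    -0.002 -1.   ] w 85.4 F [-0.3  0.9  0.3]
delta [224.7, 40.9, 288.0] [0.0, -0.625, 0.002]
[[766.0, 269.0], [702.0, 166.0], [281.0, 460.0], [321.0, 415.0], [681.0, -73.0]]
```

Request:
drive_tool(targets=[[225, 41, 288, 0, -0.625, 0], [225, 41, 288, 0, -0.625, 0], [225, 41, 288, 0, -0.625, 0], [225, 41, 288, 0, -0.625, 0], [225, 41, 288, 0, -0.625, 0], [225, 41, 288, 0, -0.625, 0], [225, 41, 288, 0, -0.625, 0], [225, 41, 288, 0, -0.625, 0], [225, 41, 288, 0, -0.625, 0], [225, 41, 288, 0, -0.625, 0]], gripper=85.4)

```text
clock: 0.98
ee_pos: [0.4001, 0.2836, 0.1888]
ee_rot: [-0.567, 0.571, -0.42, 0.42]
contact_force: [0.2, 1.0, 0.4]
gripper_width: 0.998
```

Request:
drive_tool(targets=[[0, 0, 0, 0, 0, 0], [0, 0, 0, 0, 0, 0]])

```text
clock: 1.15
ee_pos: [0.4001, 0.2829, 0.1885]
ee_rot: [-0.566, 0.571, -0.42, 0.421]
contact_force: [-0.3, 1.0, -0.9]
gripper_width: 1.002
```

```bash
python3 - <<'E'
from h import *
st();save('wrist','w1');goal([399,289,190],-72.5)
E
```

```text
t 1.15 tcp [400.1 282.9 188.5] yaw -72.97 y [-0.003 -0.005 -1.   ] w 85.5 F [-0.3  1.  -0.9]
delta [-5.3, -1.3, 0.7] [0.004, -0.007, 0.003]
```

View pics/w1.png

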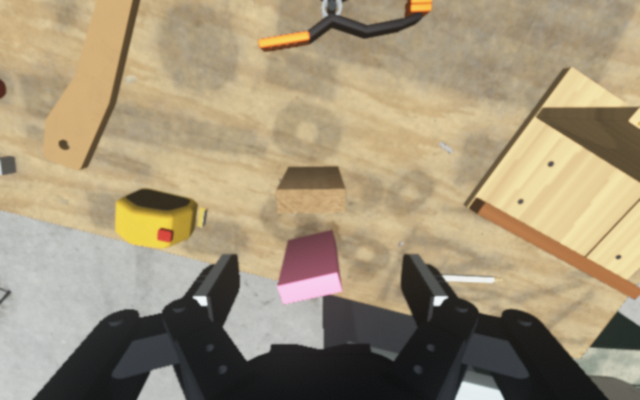

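```bash
python3 - <<'E'
from h import *
crop('w1',265,155,405,310,'w1b',4)
c,m=load('w1')
print((onz(m,[[277,190],[345,187],[346,211],[278,214]],.1)*1000).round(1)[:,:2].tolist())
cs,ms=load('scene0')
print(proj(m,[[401,282.9,188.5]]))
E
```

```text
[[401.4, 322.4], [420.8, 267.6], [400.4, 259.8], [380.3, 316.1]]
[[453.00653956 534.52082122]]
```

View pics/w1b.png

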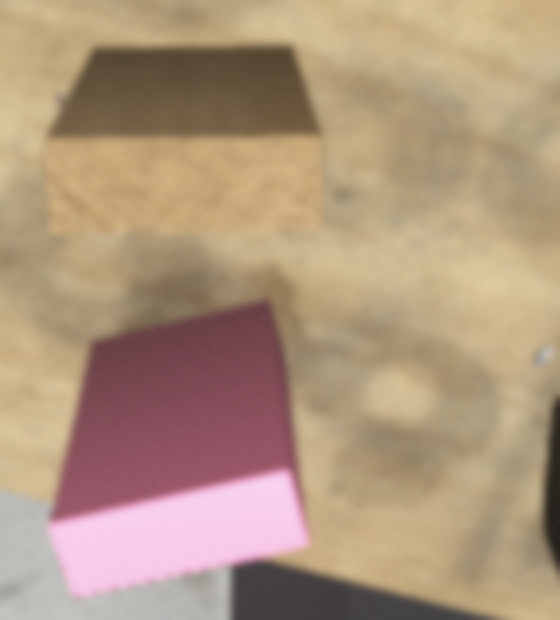

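```bash
python3 - <<'E'
from h import *
c,m=load('w1')
p=(onz(m,[[277,189],[345,189.2],[345.4,212.5],[277.2,212.6]],.1)*1000);print(p.round(1),p.mean(0))
for a,b in((0,1),(3,2)):
  d=p[b]-p[a];print(np.hypot(*d[:2]),np.degrees(np.arctan2(d[1],d[0])))
goal([397.5,289.5,150],-72)
goal([397.5,289.5,64],-72)
E
```

```text
[[402.2 322.6 100. ]
 [418.9 267.  100. ]
 [398.9 259.9 100. ]
 [381.4 317.1 100. ]] [400.37404148 291.64310946 100.        ]
58.03059930694303 -73.26893928565602
59.841630714991595 -73.0294151214257
delta [-6.4, 38.7, -0.5] [0.004, -0.015, 0.003]
delta [-6.7, 124.7, -0.1] [0.004, -0.015, 0.003]
```

Request:
drive_tool(targets=[[-6.5, 30, -0.5, 0, 0, 0], [-6.5, 70, -0.5, 0, 0, 0], [-6.5, 100, -0.5, 0, 0, 0], [-6.5, 126, -0.5, 0, 0, 0], [-6.5, 126, -0.5, 0, 0, 0], [-6.5, 126, -0.5, 0, 0, 0]])

```text
clock: 1.7
ee_pos: [0.3965, 0.2898, 0.0621]
ee_rot: [-0.566, 0.572, -0.419, 0.42]
contact_force: [1.6, 0.9, -0.8]
gripper_width: 0.997
```

Request:
drive_tool(targets=[[0, 0, 0, 0, 0, 0], [0, 0, 0, 0, 0, 0], [0, 0, 0, 0, 0, 0], [0, 0, 0, 0, 0, 0], [0, 0, 0, 0, 0, 0], [0, 0, 0, 0, 0, 0], [0, 0, 0, 0, 0, 0], [0, 0, 0, 0, 0, 0]], gripper=50)

```text
clock: 2.37
ee_pos: [0.3976, 0.2914, 0.0641]
ee_rot: [-0.568, 0.57, -0.419, 0.42]
contact_force: [-1.7, 0.2, 7.1]
gripper_width: 0.694
```

```bash
python3 - <<'E'
from h import *
st();save('wrist','w2');goal([397.5,289.5,190],-73)
E
```

```text
t 2.37 tcp [397.6 291.4  64.1] yaw -72.72 y [-0.001 -0.003 -1.   ] w 59.3 F [-1.7  0.2  7.1]
delta [2.1, -125.8, -0.9] [0.002, 0.005, 0.002]
```

View pics/w2.png

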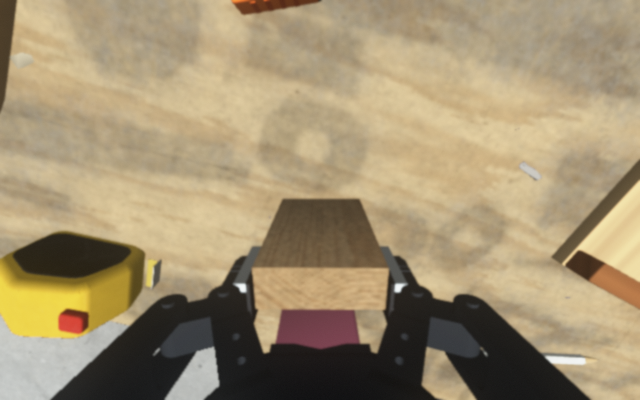

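Request:
drive_tool(targets=[[0, -40, 0, 0, 0, 0], [0, -80, 0, 0, 0, 0], [0, -115, 0, 0, 0, 0], [0, -150, 0, 0, 0, 0], [0, -150, 0, 0, 0, 0]])

```text
clock: 2.83
ee_pos: [0.4008, 0.2946, 0.2225]
ee_rot: [0.574, -0.565, 0.418, -0.42]
contact_force: [0.2, 0.5, 0.1]
gripper_width: 0.692
```

```bash
python3 - <<'E'
from h import *
st();F=np.array([535,81.5]);a=np.radians(-10.65);sx=np.array([np.cos(a),np.sin(a)]);sy=np.array([-sx[1],sx[0]])
p=F+(-11-35-3.5)*sx-30*sy;print(p)
goal([*p,205],-100.65)
E
```

```text
t 2.83 tcp [400.8 294.6 222.5] yaw -72.64 y [ 0.01   0.009 -1.   ] w 59.1 F [0.2 0.5 0.1]
[480.80839327  61.16481473]
delta [246.8, 16.2, 6.5] [-0.011, 0.489, -0.008]
```

Request:
drive_tool(targets=[[35, 3, 1, -0.011, 0.09, -0.008], [75, 5, 2, -0.011, 0.19, -0.008], [115, 8, 3, -0.011, 0.29, -0.008], [155, 10, 4, -0.011, 0.39, -0.008], [195, 12, 5, -0.011, 0.489, -0.008], [225, 15, 6, -0.011, 0.489, -0.008], [240, 16, 6.5, -0.011, 0.489, -0.008], [247, 16, 6.5, -0.011, 0.489, -0.008], [247, 16, 6.5, -0.011, 0.489, -0.008], [247, 16, 6.5, -0.011, 0.489, -0.008]])

```text
clock: 3.67
ee_pos: [0.4807, 0.0611, 0.2053]
ee_rot: [0.451, -0.451, 0.545, -0.544]
contact_force: [0.5, -0.7, -0.1]
gripper_width: 0.69
```

```bash
python3 - <<'E'
from h import *
st();save('wrist','w3');save('scene','s3');save('side','d3');crop('s3',300,130,460,290,'s3b',3.5)
E
```

```text
t 3.67 tcp [480.7  61.1 205.3] yaw -100.69 y [ 0.     0.001 -1.   ] w 58.9 F [ 0.5 -0.7 -0.1]
```

View pics/w3.png

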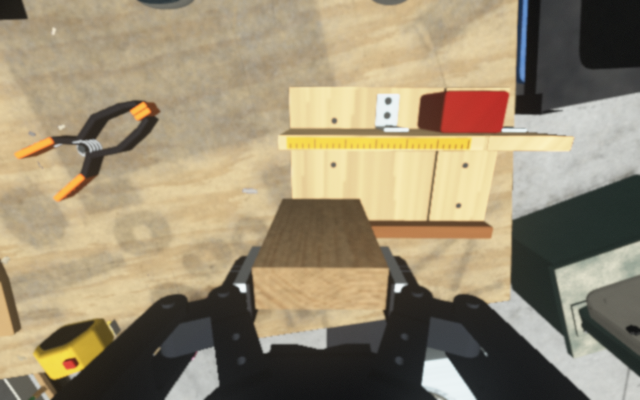

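View pics/s3b.png

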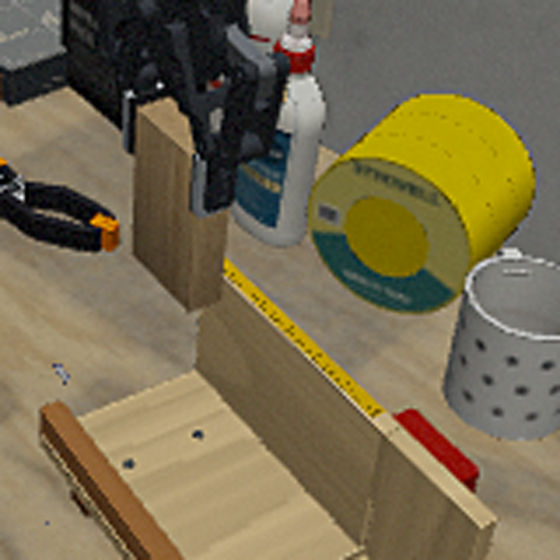

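View pics/d3.png

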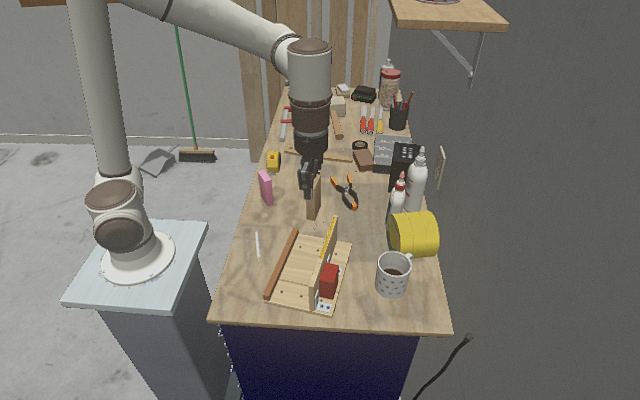

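```bash
python3 - <<'E'
from h import *
crop('w3',260,75,400,245,'w3b',4.5);crop('w3',0,80,180,220,'w3c',4.4)
crop('w3',440,75,600,245,'w3d',4)
E
```

```text
(no output)
```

View pics/w3b.png

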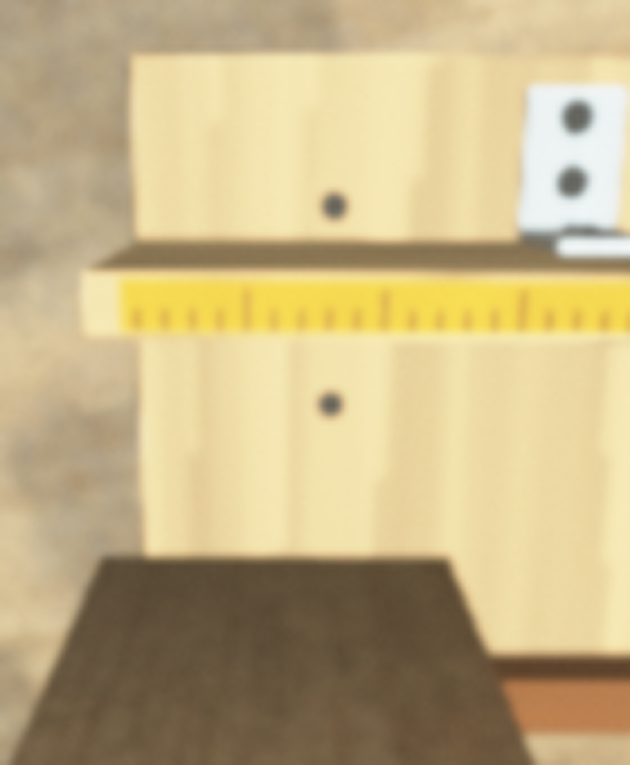

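View pics/w3c.png

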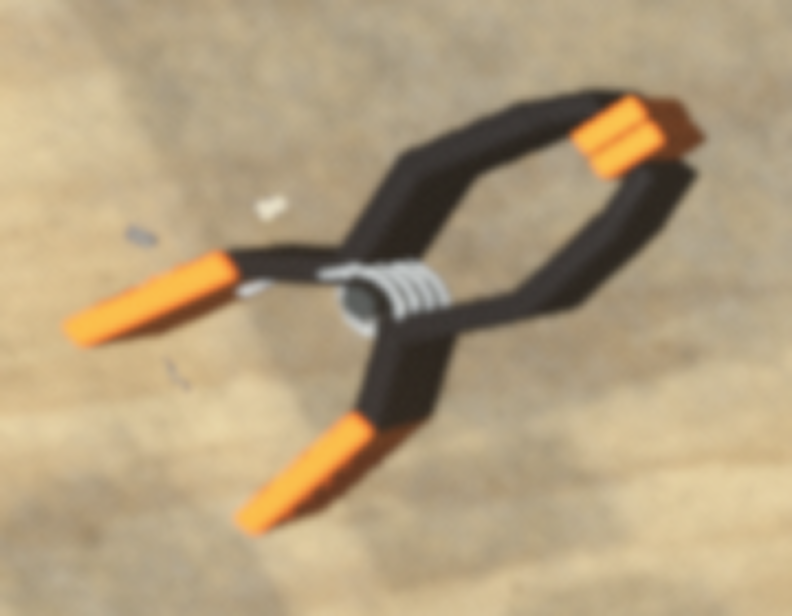

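View pics/w3d.png

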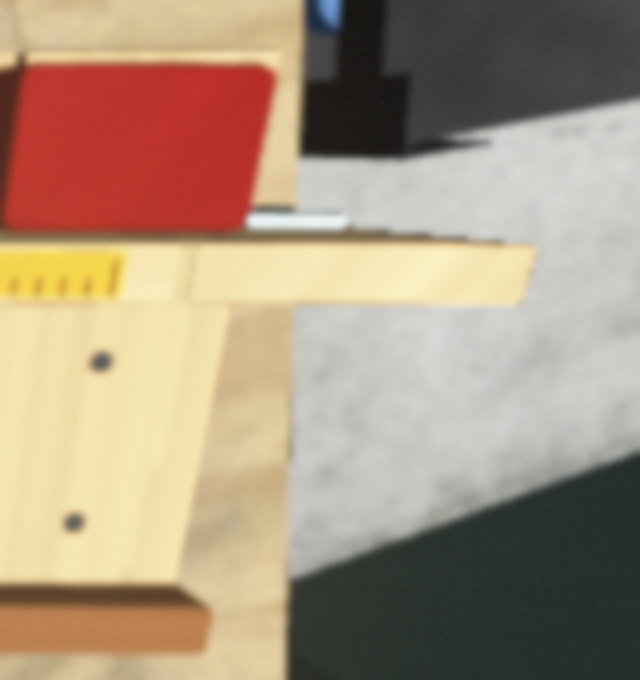

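```bash
python3 - <<'E'
from h import *
c,m=load('w3')
def px(x,y,s,pts): return [[x+(u+.5)/s-.5,y+(v+.5)/s-.5] for u,v in pts]
L=onz(m,px(260,75,4.5,[(81,336),(83,270)]),.115)*1000
Rr=onz(m,px(440,75,4,[(520,304),(535,247)]),.115)*1000
print(L.round(1),Rr.round(1)); d=(L-Rr)[0];print(np.hypot(*d[:2]),np.degrees(np.arctan2(d[1],d[0])))
print('foot L base corner back',onz(m,px(260,75,4.5,[(131,53),(145,558)]),.02)*1000)
B=onz(m,px(260,75,4.5,[(103,558),(447,558)]),.1412)*1000;print(B.round(1))
d=(B[0]-B[1]);print(np.hypot(*d[:2]),np.degrees(np.arctan2(d[1],d[0])))
T=onz(m,[[255,268],[387,266]],.2412)*1000;print(T.round(1))
cp=[(65,328),(222,252),(242,528),(366,414),(365,300),(632,97),(605,178),(572,135),(665,148)]
print((onz(m,px(0,80,4.4,cp),.024)*1000).round(0)[:,:2].tolist())
E
```

```text
[[533.5  87.1 115. ]
 [544.9  84.  115. ]] [[ 487.6 -147.6  115. ]
 [ 498.8 -149.6  115. ]]
239.16398883100908 78.92659429910637
foot L base corner back [[587.10522959  75.91040399  20.        ]
 [461.98690536 100.31765064  20.        ]]
[[498.7  87.6 141.2]
 [487.7  29.6 141.2]]
59.02068956760065 79.26094683037063
[[498.8  86.7 241.2]
 [489.2  30.5 241.2]]
[[574.0, 399.0], [585.0, 350.0], [515.0, 380.0], [539.0, 333.0], [567.0, 320.0], [601.0, 234.0], [584.0, 248.0], [595.0, 252.0], [588.0, 230.0]]
```

Request:
drive_tool(targets=[[-5, 40, 0, 0, 0, 0], [-5, 80, 0, 0, 0, 0], [-5, 105, 0, 0, 0, 0], [-5, 116, 4, 0, 0, 0], [-5, 116, 16, 0, 0, 0], [-5, 116, 28, 0, 0, 0], [-5, 116, 30, 0, 0, 0], [-5, 116, 30, 0, 0, 0]])

```text
clock: 4.48
ee_pos: [0.5115, 0.0624, 0.0893]
ee_rot: [0.452, -0.452, 0.544, -0.544]
contact_force: [-0.4, -0.5, -0.1]
gripper_width: 0.694
```

```bash
python3 - <<'E'
from h import *
st();save('wrist','w4');save('scene','s4');crop('s4',310,150,450,290,'s4b',4);crop('w4',180,100,460,330,'w4b',2.6)
E
```

```text
t 4.48 tcp [511.5  62.4  89.3] yaw -100.52 y [ 0.001  0.001 -1.   ] w 59.2 F [-0.4 -0.5 -0.1]
```

View pics/w4b.png

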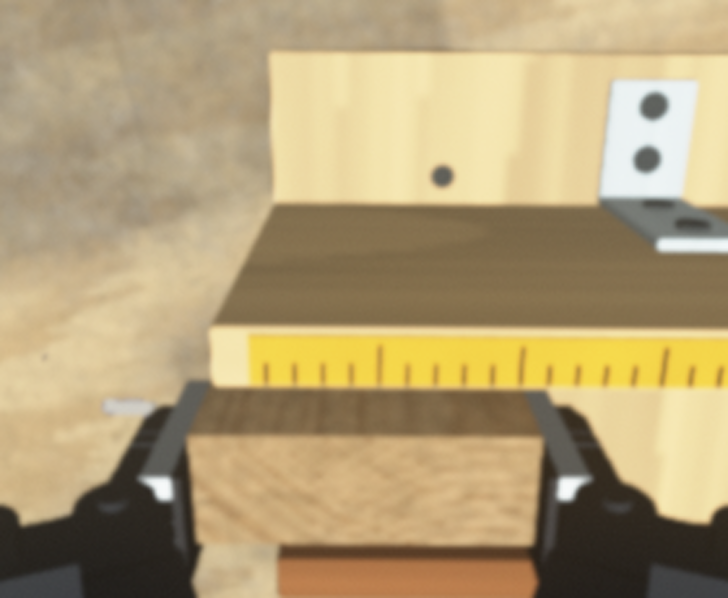

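View pics/s4b.png

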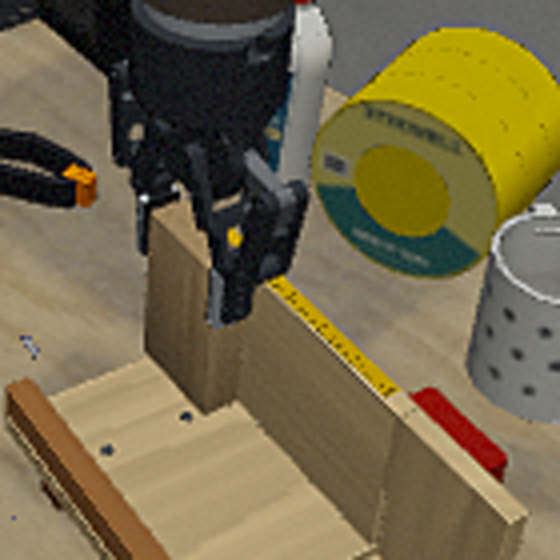

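```bash
python3 - <<'E'
from h import *
c,m=load('w4')
def px(x,y,s,pts): return [[x+(u+.5)/s-.5,y+(v+.5)/s-.5] for u,v in pts]
F=onz(m,px(180,100,2.6,[(211,386),(211,326)]),.115)*1000
B=onz(m,px(180,100,2.6,[(188,434),(542,434),(196,545),(538,545)]),.1252)*1000
a=np.radians(-10.9);M=np.array([[np.cos(a),np.sin(a)],[-np.sin(a),np.cos(a)]])
print(F.round(1));print(((F-F[0])[:,:2]@M.T).round(1));print(((B-F[0])[:,:2]@M.T).round(1));s=ctrl.observe();print(M@(np.array(s['ee_pos'])[:2]*1000-F[0,:2]))
E
```

```text
[[533.5  86.5 115. ]
 [544.8  83.7 115. ]]
[[ 0.   0. ]
 [11.6 -0.7]]
[[ -3.6   2. ]
 [ -3.2 -56.9]
 [-25.7   2.1]
 [-25.3 -57.9]]
[-17.99268668 -28.49324609]
```

Request:
drive_tool(targets=[[2, 2, 1, 0, 0, 0], [2, 4, 2.5, 0, 0, 0], [2, 5, 3, 0, 0, 0], [2, 5, 3, 0, 0, 0], [2, 5, 3, 0, 0, 0]])

```text
clock: 5.0
ee_pos: [0.5129, 0.0594, 0.0844]
ee_rot: [0.452, -0.452, 0.544, -0.544]
contact_force: [-0.6, 0.2, 0.0]
gripper_width: 0.694
```

```bash
python3 - <<'E'
from h import *
st();save('side','d5');save('wrist','w5');crop('w5',180,100,460,330,'w5b',2.6);crop('d5',280,190,370,310,'d5b',5)
E
```

```text
t 5.0 tcp [512.9  59.4  84.4] yaw -100.54 y [-0.     0.001 -1.   ] w 59.3 F [-0.6  0.2  0. ]
```

View pics/w5b.png

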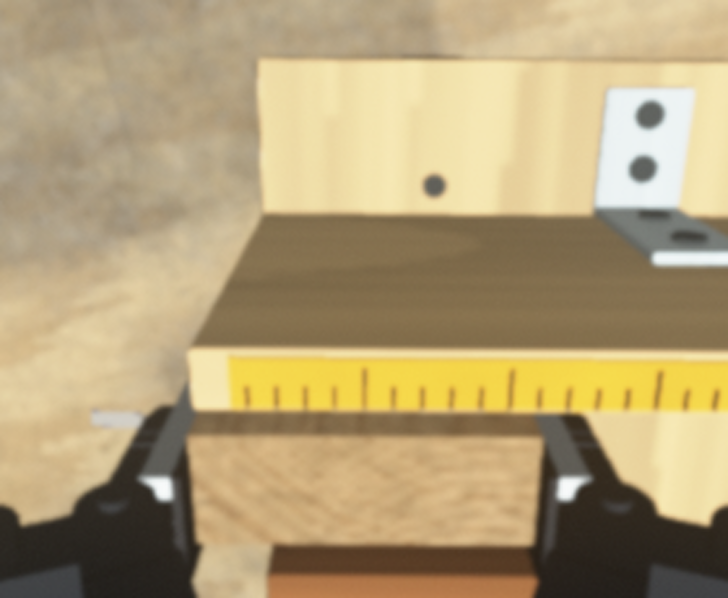

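View pics/d5b.png

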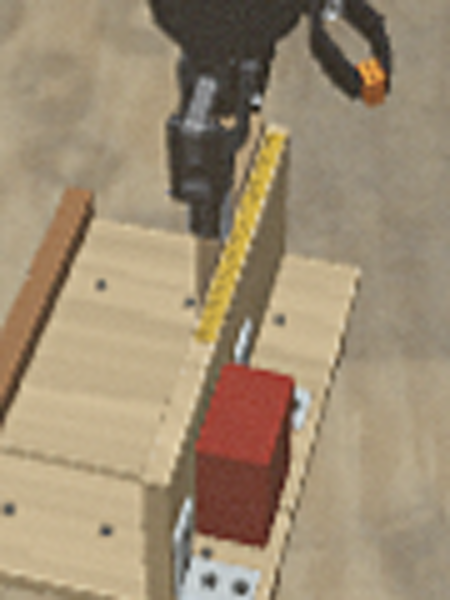

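Request:
drive_tool(targets=[[-0.5, 1, 1.5, 0, 0, 0], [-0.5, 2, 2.5, 0, 0, 0], [-0.5, 2, 2.5, 0, 0, 0]])

```text
clock: 5.35
ee_pos: [0.514, 0.0594, 0.0841]
ee_rot: [0.451, -0.453, 0.545, -0.543]
contact_force: [-8.3, 2.2, 14.2]
gripper_width: 0.694
```

```bash
python3 - <<'E'
from h import *
s=st()
E
```

```text
t 5.35 tcp [514.   59.4  84.1] yaw -100.57 y [-0.003  0.    -1.   ] w 59.2 F [-8.3  2.2 14.2]
```

Request:
drive_tool(targets=[[0, 0, -0.5, 0, 0, 0], [0, 0, -0.5, 0, 0, 0], [0, 0, -0.5, 0, 0, 0], [0, 0, -0.5, 0, 0, 0]], gripper=85.4)

```text
clock: 5.68
ee_pos: [0.5138, 0.0595, 0.084]
ee_rot: [0.451, -0.452, 0.545, -0.543]
contact_force: [0.7, -0.3, -0.3]
gripper_width: 1.0
```

```bash
python3 - <<'E'
from h import *
s=st();save('wrist','w6');crop('w6',180,100,460,330,'w6b',2.6)
E
```

```text
t 5.68 tcp [513.8  59.5  84. ] yaw -100.57 y [-0.003  0.    -1.   ] w 85.4 F [ 0.7 -0.3 -0.3]
```

View pics/w6b.png

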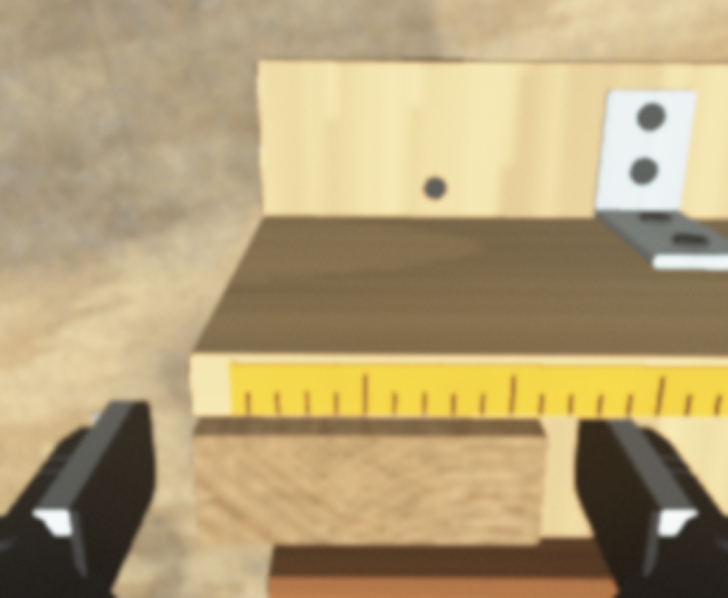

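Released, standing. The block's left edge (crop 193,434) sits at the fence's end (191,416). I'll measure it, then rise.

```bash
python3 - <<'E'
from h import *
c,m=load('w6')
def px(x,y,s,pts): return [[x+(u+.5)/s-.5,y+(v+.5)/s-.5] for u,v in pts]
F=onz(m,px(180,100,2.6,[(191,416),(191,354)]),.115)*1000
B=onz(m,px(180,100,2.6,[(194,435),(546,434),(196,545),(541,545)]),.12)*1000
a=np.radians(-10.9);M=np.array([[np.cos(a),np.sin(a)],[-np.sin(a),np.cos(a)]])
print(F.round(1));print(((F-F[0])[:,:2]@M.T).round(1));print(((B-F[0])[:,:2]@M.T).round(1))
E
```

```text
[[533.5  86.7 115. ]
 [544.9  83.7 115. ]]
[[ 0.   0. ]
 [11.7 -0.8]]
[[ -0.7  -1.6]
 [ -0.2 -60. ]
 [-22.7  -0.4]
 [-22.4 -60.9]]
```

Request:
drive_tool(targets=[[0, -25, 0, 0, 0, 0], [0, -60, 0, 0, 0, 0], [0, -100, 0, 0, 0, 0], [0, -140, 0, 0, 0, 0], [0, -160, 0, 0, 0, 0], [0, -160, 0, 0, 0, 0]])

```text
clock: 6.23
ee_pos: [0.5172, 0.06, 0.2497]
ee_rot: [-0.455, 0.449, -0.543, 0.545]
contact_force: [0.2, -0.8, -0.3]
gripper_width: 0.998
```

```bash
python3 - <<'E'
from h import *
s=st();save('wrist','w7');save('scene','s7');crop('s7',310,170,450,310,'s7b',4);
E
```

```text
t 6.23 tcp [517.2  60.  249.7] yaw -100.53 y [ 0.008  0.004 -1.   ] w 85.2 F [ 0.2 -0.8 -0.3]
```

View pics/w7.png

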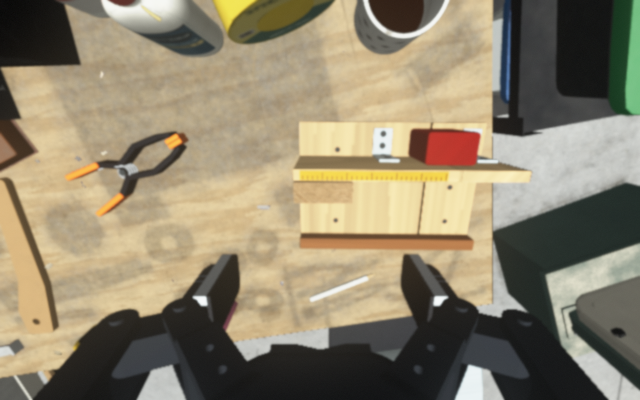

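View pics/s7b.png

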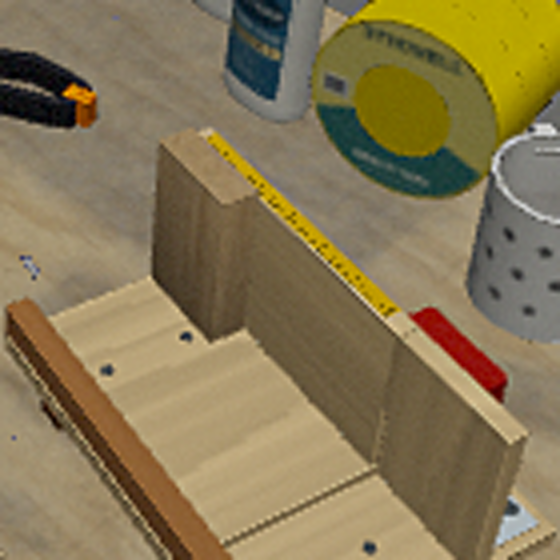

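```bash
python3 - <<'E'
from h import *
goal([550,368,190],-162.3)
E
```

```text
delta [-309.8, 54.6, -21.4] [0.003, 1.077, 0.0]
```

Request:
drive_tool(targets=[[-30, 5, -3, 0, 0.11, 0], [-65, 10, -5, 0, 0.22, 0], [-100, 18, -8, 0, 0.34, 0], [-140, 24, -10, 0, 0.46, 0], [-180, 32, -12, 0, 0.58, 0], [-220, 40, -15, 0, 0.7, 0], [-255, 46, -18, 0, 0.82, 0], [-285, 52, -20, 0, 0.94, 0], [-302, 55, -21, 0, 1.05, 0], [-310, 55, -21, 0, 1.077, 0]])

```text
clock: 7.17
ee_pos: [0.5491, 0.37, 0.1849]
ee_rot: [-0.105, 0.111, -0.698, 0.699]
contact_force: [-1.0, -0.4, -0.5]
gripper_width: 1.004
```

Request:
drive_tool(targets=[[0, 0, 0, 0, 0, 0], [0, 0, 0, 0, 0, 0]])

```text
clock: 7.33
ee_pos: [0.5478, 0.3696, 0.1812]
ee_rot: [-0.104, 0.113, -0.697, 0.701]
contact_force: [0.3, 0.0, -1.4]
gripper_width: 1.002
```

```bash
python3 - <<'E'
from h import *
s=st();save('wrist','w8');print(s['joint_positions'])
E
```

```text
t 7.33 tcp [547.8 369.6 181.2] yaw -162.36 y [-0.012 -0.007 -1.   ] w 85.5 F [ 0.3  0.  -1.4]
[ 0.83586865  0.48712228  0.04561125 -0.00457892 -1.14258032 -0.52595648]
```

View pics/w8.png

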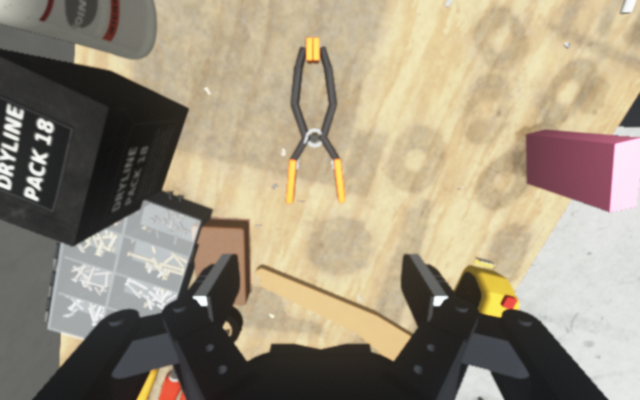

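```bash
python3 - <<'E'
from h import *
crop('w8',255,25,375,215,'w8b',3.1)
c,m=load('w8')
hsv=cv2.cvtColor(np.ascontiguousarray(c),cv2.COLOR_RGB2HSV)
k=cv2.inRange(hsv,(8,170,120),(22,255,255));k[:, :260]=0;k[:,380:]=0;k[220:]=0
n,l,s,ce=cv2.connectedComponentsWithStats(k)
for i in range(1,n):
    if s[i,4]>30:
        pts=np.argwhere(l==i)[:,::-1].astype(np.float32);b=cv2.boxPoints(cv2.minAreaRect(pts))
        print(s[i],ce[i].round(1),(onz(m,[ce[i]],.024)*1000).round(1)[0,:2],'box',(onz(m,b,.024)*1000).round(0)[:,:2].tolist())
E
```

```text
(no output)
```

View pics/w8b.png

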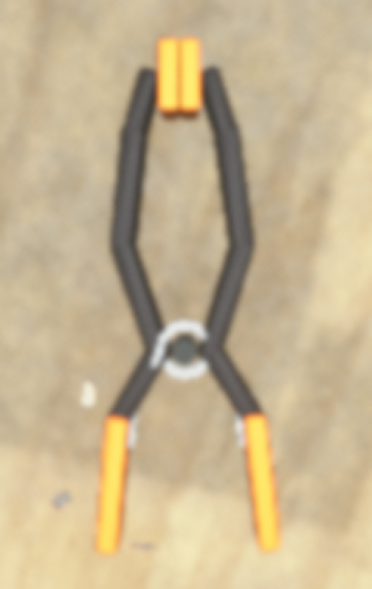

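```bash
python3 - <<'E'
from h import *
c,m=load('w8')
def px(x,y,s,pts): return [[x+(u+.5)/s-.5,y+(v+.5)/s-.5] for u,v in pts]
p=onz(m,px(255,25,3.1,[(179,39),(179,111),(96,551),(280,549),(184,349)]),.024)[:,:2]*1000
print(p.round(1)); h=(p[2]+p[3])/2;d=p[0]-h;L=np.hypot(*d);d/=L
print(L,'(166)',np.hypot(*(p[2]-p[3])),'(68)',np.degrees(np.arctan2(d[1],d[0])),'piv from ends',h+72*d,'from tip',p[0]-94*d,'grip',h+20*d)
g=h+20*d
goal([*g,90],np.degrees(np.arctan2(d[1],d[0]))-90)
print(onz(m,[[206,91]],0.0),onz(m,[[188,108]],.13))
E
```

```text
[[595.  234. ]
 [589.2 252.9]
 [575.5 399.6]
 [512.  379. ]
 [566.3 321.6]]
163.50794239357083 (166) 66.74074168993147 (68) -71.73752964993369 piv from ends [566.34114305 320.9392749 ] from tip [565.56020571 323.30580992] grip [550.04587706 370.32008399]
delta [-3.3, 92.2, -0.8] [-0.003, -0.011, 0.012]
[[0.69018862 0.31236104 0.        ]] [[0.65207075 0.31921918 0.13      ]]
```

```bash
python3 - <<'E'
from h import *
c,m=load('w8')
print('brown blk',onz(m,[[250,222],[248,300]],0.04).round(3).tolist())
goal([550.5,368.5,40],-161.8);goal([550.5,368.5,5],-161.8)
E
```

```text
brown blk [[0.606, 0.427, 0.04], [0.585, 0.526, 0.04]]
delta [-3.8, 142.2, 0.9] [-0.003, -0.01, 0.012]
delta [-4.3, 177.2, 0.8] [-0.003, -0.01, 0.012]
```

Request:
drive_tool(targets=[[-4, 40, 1, 0, -0.01, 0.012], [-4, 80, 1, 0, -0.01, 0.012], [-4, 120, 1, 0, -0.01, 0.012], [-4, 140, 1, 0, -0.01, 0.012], [-4, 142, 1, 0, -0.01, 0.012], [-4, 142, 1, 0, -0.01, 0.012]])

```text
clock: 7.88
ee_pos: [0.5504, 0.3669, 0.0391]
ee_rot: [-0.111, 0.112, -0.696, 0.7]
contact_force: [1.0, -0.8, 0.4]
gripper_width: 0.998
```

```bash
python3 - <<'E'
from h import *
st();save('wrist','w9')
goal([550.5,368.5,5],-161.8)
E
```

```text
t 7.88 tcp [550.4 366.9  39.1] yaw -161.82 y [-0.001 -0.005 -1.   ] w 85.2 F [ 1.  -0.8  0.4]
delta [0.9, 36.2, -0.7] [-0.003, -0.0, -0.001]
```

View pics/w9.png

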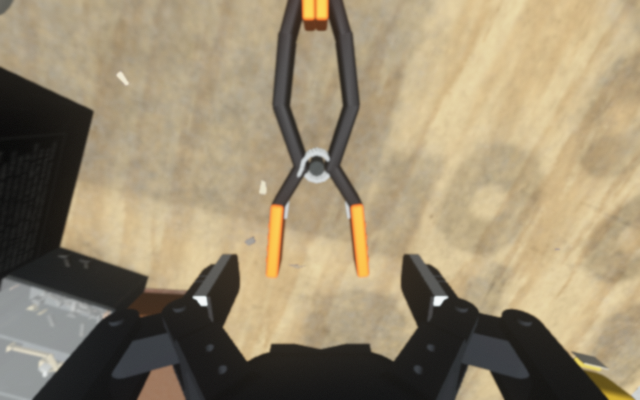

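```bash
python3 - <<'E'
from h import *
c,m=load('w9');s=ctrl.observe()
M=rot(s['ee_rot']).as_matrix()
p=onz(m,[[274,276],[363,275],[317,165]],.024)
print(((p-np.array(s['ee_pos']))@M*1000).round(1))
E
```

```text
[[-27.3  17.2 -22.8]
 [ 30.2  17.2 -22.2]
 [  0.9  17.4  49.5]]
```

Request:
drive_tool(targets=[[1, 15, 0, 0, 0, 0], [1, 28, 0, 0, 0, 0], [1, 34, 0, 0, 0, 0], [1, 35, 0, 0, 0, 0], [1, 35, 0, 0, 0, 0]])

```text
clock: 8.35
ee_pos: [0.5508, 0.3678, 0.0065]
ee_rot: [-0.113, 0.111, -0.697, 0.699]
contact_force: [0.3, -0.3, 1.1]
gripper_width: 1.002
```

Request:
drive_tool(targets=[[0, 0, 0, 0, 0, 0], [0, 0, 0, 0, 0, 0], [0, 0, 0, 0, 0, 0], [0, 0, 0, 0, 0, 0], [0, 0, 0, 0, 0, 0], [0, 0, 0, 0, 0, 0], [0, 0, 0, 0, 0, 0], [0, 0, 0, 0, 0, 0]], gripper=10)

```text
clock: 9.02
ee_pos: [0.5546, 0.3709, 0.0127]
ee_rot: [0.117, -0.108, 0.699, -0.697]
contact_force: [-0.9, 0.5, 16.2]
gripper_width: 0.323
```

```bash
python3 - <<'E'
from h import *
st();save('wrist','w10')
E
```

```text
t 9.02 tcp [554.6 370.9  12.7] yaw -161.65 y [ 0.012  0.004 -1.   ] w 27.6 F [-0.9  0.5 16.2]
```

View pics/w10.png

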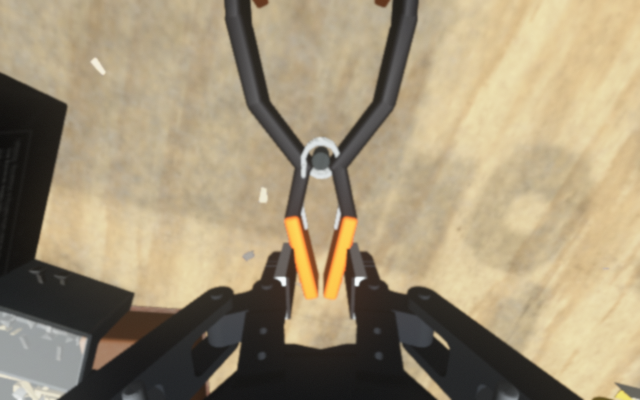

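Request:
drive_tool(targets=[[0, -5, 0, 0, 0, 0], [0, -15, 0, 0, 0, 0], [0, -30, 0, 0, 0, 0], [0, -50, 0, 0, 0, 0], [0, -75, 0, 0, 0, 0], [0, -95, 0, 0, 0, 0], [0, -100, 0, 0, 0, 0], [0, -100, 0, 0, 0, 0], [0, -100, 0, 0, 0, 0]])

```text
clock: 9.82
ee_pos: [0.5526, 0.37, 0.1118]
ee_rot: [0.116, -0.109, 0.699, -0.697]
contact_force: [-0.4, -0.4, -1.3]
gripper_width: 0.316
```

```bash
python3 - <<'E'
from h import *
st();save('wrist','w11');save('scene','s11');save('side','d11');crop('s11',230,100,390,220,'s11b',5);crop('d11',290,130,400,220,'d11b',7)
E
```

```text
t 9.82 tcp [552.6 370.  111.8] yaw -161.68 y [ 0.01   0.004 -1.   ] w 26.9 F [-0.4 -0.4 -1.3]
```

View pics/w11.png

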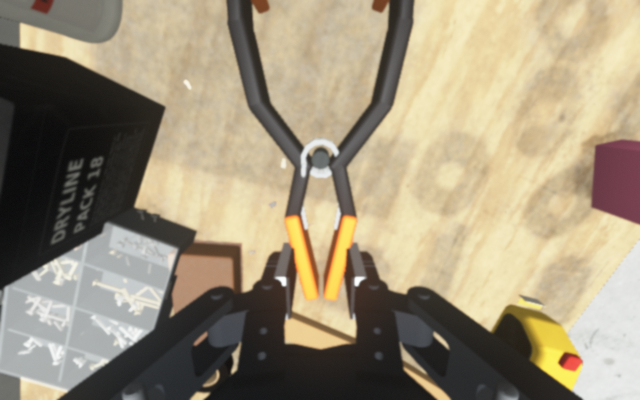

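View pics/s11b.png

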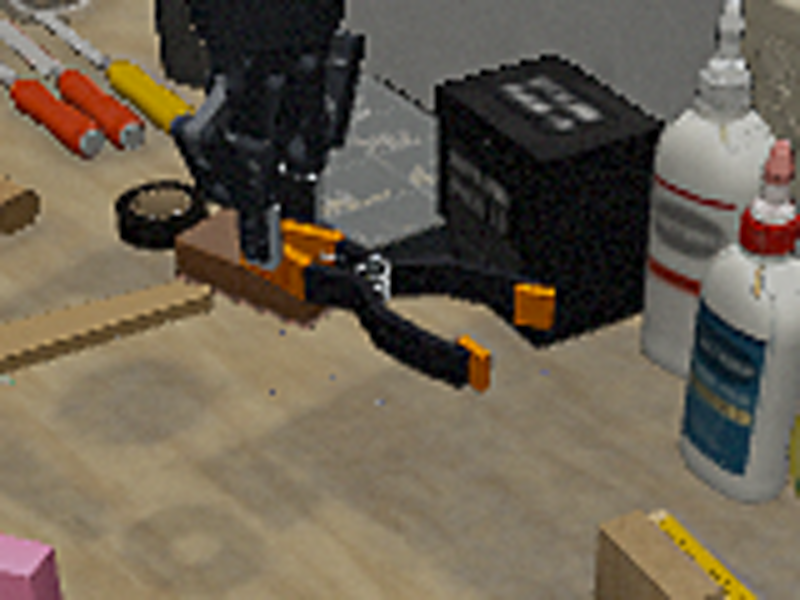

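View pics/d11b.png

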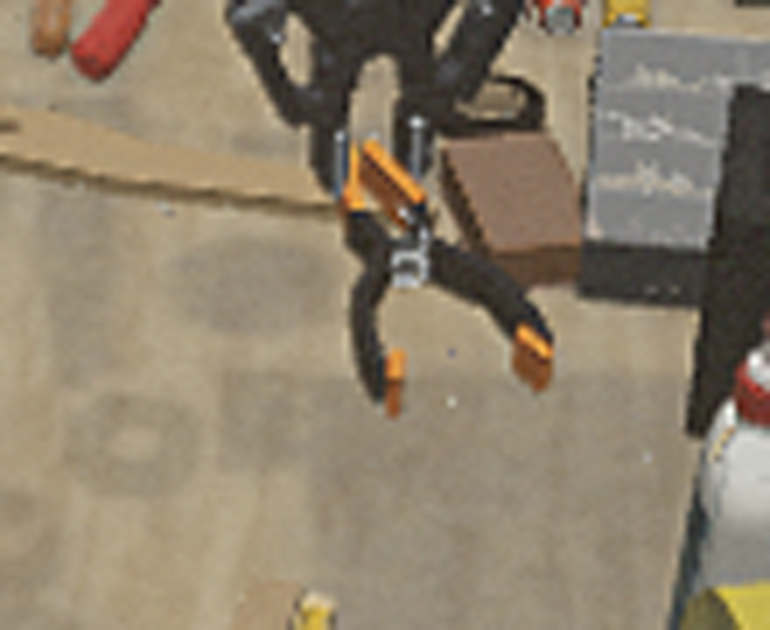

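```bash
python3 - <<'E'
from h import *
c,m=load('w11');_,ms=load('s11');_,md=load('d11');s=ctrl.observe()
M=rot(s['ee_rot']).as_matrix();t=np.array(s['ee_pos'])
def px(x,y,s,pts): return [[x+(u+.5)/s-.5,y+(v+.5)/s-.5] for u,v in pts]
loc=lambda p:((p-t)@M*1000).round(1)
zt=t[2]-.0127+.024
for n,a,b in(('far',(535,306),(532,357)),('near',(478,363),(394,382)),('pivot',(375,262),(408,240))):
    print(n,loc(tri([ms,md],[px(230,100,5,[a])[0],px(290,130,7,[b])[0]])))
print('pivot wrist',loc(onz(m,[[320,159],[311,298],[332,297]],zt)))
print('pad inner-lower visible',loc(onz(m,[[262,10],[380,9]],zt-.024)))
E
```

```text
far [-30.3   6.  136.3]
near [ 32.    3.7 139.9]
pivot [  1.1 -11.1  60.8]
pivot wrist [[  0.9 -11.3  56.1]
 [ -4.3 -11.3 -21.8]
 [  7.5 -11.4 -21.1]]
pad inner-lower visible [[-26.9  13.1 123.5]
 [ 29.4  12.5 123.6]]
```

```bash
python3 - <<'E'
from h import *
st();goal([566.5,279,78],169.1)
E
```

```text
t 9.97 tcp [552.5 369.7 110.6] yaw -161.66 y [ 0.009  0.002 -1.   ] w 26.8 F [-0.1  0.2 -1.5]
delta [15.6, 32.5, 90.5] [0.001, 0.51, -0.009]
```

Request:
drive_tool(targets=[[1, 2, 10, 0, 0.08, 0], [3, 4, 22, 0, 0.16, -0.003], [6, 8, 36, 0, 0.25, -0.005], [8, 14, 50, 0, 0.34, -0.007], [11, 20, 65, 0, 0.42, -0.009], [14, 26, 80, 0, 0.48, -0.009], [16, 31, 88, 0, 0.51, -0.009], [16, 33, 90, 0, 0.51, -0.009], [16, 33, 90, 0, 0.51, -0.009], [16, 33, 90, 0, 0.51, -0.009]])

```text
clock: 10.8
ee_pos: [0.5661, 0.2798, 0.0773]
ee_rot: [-0.067, 0.067, 0.704, -0.704]
contact_force: [-0.2, 0.0, -0.4]
gripper_width: 0.312
```

```bash
python3 - <<'E'
from h import *
st();save('wrist','w12');save('scene','s12');save('side','d12');crop('s12',270,110,430,230,'s12b',5);crop('d12',290,150,400,250,'d12b',6)
E
```

```text
t 10.8 tcp [566.1 279.8  77.3] yaw 169.19 y [ 0.     0.001 -1.   ] w 26.6 F [-0.2  0.  -0.4]
```

View pics/w12.png

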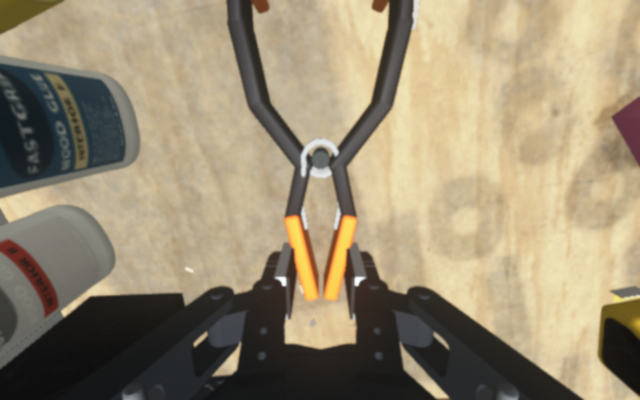

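View pics/s12b.png

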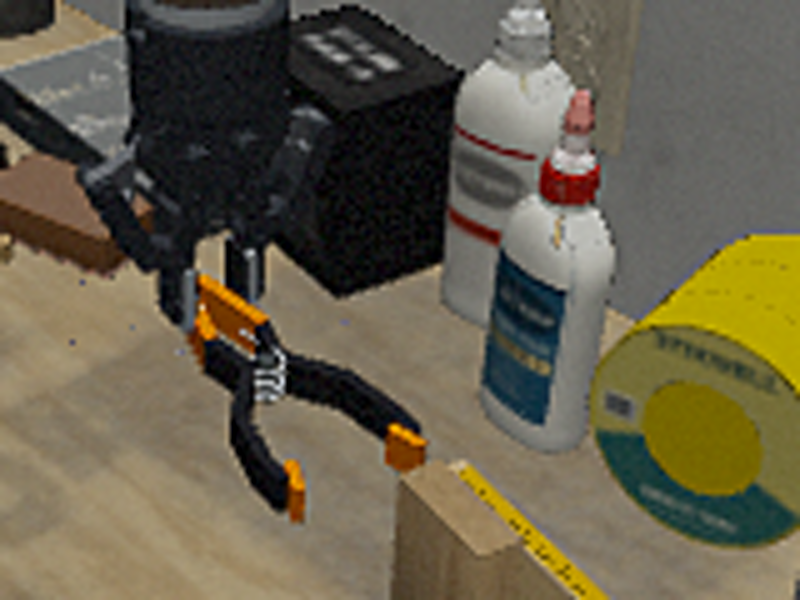

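View pics/d12b.png

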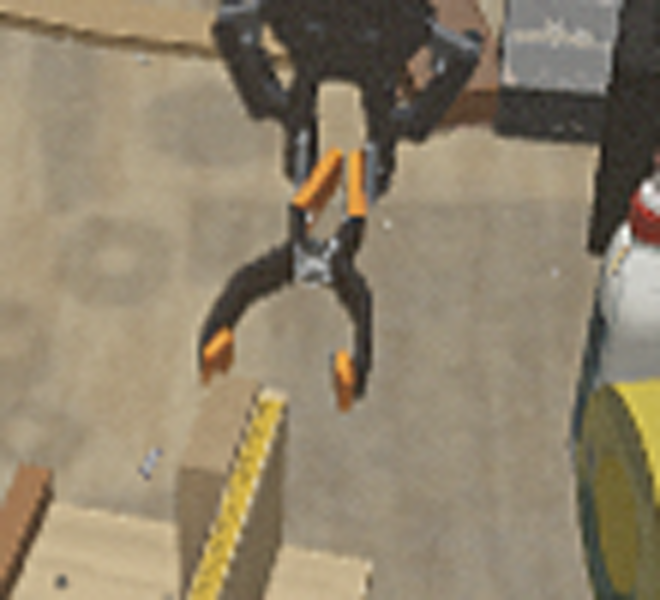

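```bash
python3 - <<'E'
from h import *
_,ms=load('s12');_,md=load('d12');s=ctrl.observe()
def px(x,y,s,p): return [x+(p[0]+.5)/s-.5,y+(p[1]+.5)/s-.5]
a=np.radians(-10.8);M=np.array([[np.cos(a),np.sin(a),0],[-np.sin(a),np.cos(a),0],[0,0,1]])
fb=tri([ms,md],[px(300,190,4,(250,50)),px(250,210,4.4,(386,29))]);ff=tri([ms,md],[px(300,190,4,(234,57)),px(250,210,4.4,(367,25))])
print('fence tops',fb*1000,ff*1000)
F=(ff+fb-M.T@[.012,0,0])/2;F[2]=.02
t=np.array(s['ee_pos'])
print('F',F*1000,'tcp in F',M@(t-F)*1000)
for n,p,q in(('far',(406,448),(345,380)),('near',(297,491),(218,356)),('piv',(270,375),(314,262))):
    P=tri([ms,md],[px(270,110,5,p),px(290,150,6,q)]);print(n,(M@(P-F)*1000).round(1),'rel tcp',(M@(P-t)*1000).round(1))
E
```

```text
fence tops [546.0481726   81.78730005 111.83847607] [534.54788693  82.66538402 112.98445171]
F [534.40430626  83.35062992  20.        ] tcp in F [ -5.75651045 199.393036    57.91607765]
far [26.6 64.3 51.1] rel tcp [  32.3 -135.1   -6.8]
near [-34.5  62.3  52.6] rel tcp [ -28.8 -137.1   -5.4]
piv [ -4.6 138.7  57.6] rel tcp [  1.2 -60.7  -0.3]
```

Request:
drive_tool(targets=[[0, 0, 10, 0, 0, 0], [0, 0, 22, 0, 0, 0], [0, 0, 34, 0, 0, 0], [0, 0, 44, 0, 0, 0], [0, 0, 50, 0, 0, 0], [0, 0, 50, 0, 0, 0]])

```text
clock: 11.45
ee_pos: [0.5563, 0.2293, 0.078]
ee_rot: [-0.067, 0.067, 0.704, -0.703]
contact_force: [0.4, -0.6, -0.4]
gripper_width: 0.317
```

```bash
python3 - <<'E'
from h import *
st();save('scene','s13');save('side','d13');crop('s13',290,120,420,230,'s13b',5);crop('d13',290,180,380,270,'d13b',6)
E
```

```text
t 11.45 tcp [556.3 229.3  78. ] yaw 169.09 y [ 0.     0.002 -1.   ] w 27.1 F [ 0.4 -0.6 -0.4]
```

View pics/s13b.png

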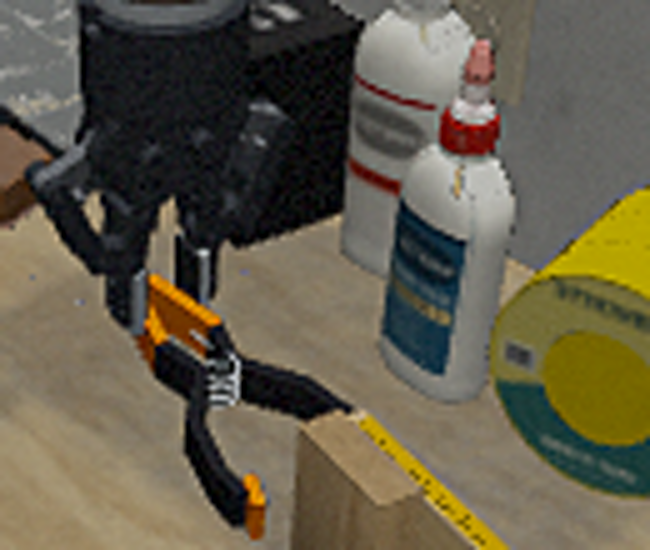

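View pics/d13b.png

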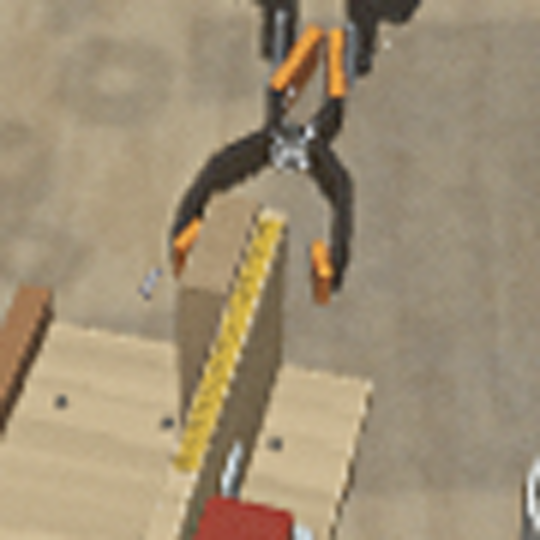

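Request:
drive_tool(targets=[[0, 0, 8, 0, 0, 0], [0, 0, 18, 0, 0, 0], [0, 0, 28, 0, 0, 0], [0, 0, 37, 0, 0, 0], [0, 0, 43, 0, 0, 0], [0, 0, 44, 0, 0, 0], [0, 0, 44, 0, 0, 0]])

```text
clock: 12.13
ee_pos: [0.5488, 0.187, 0.0781]
ee_rot: [-0.067, 0.068, 0.705, -0.703]
contact_force: [-0.3, 0.3, -1.5]
gripper_width: 0.319
```

```bash
python3 - <<'E'
from h import *
st();save('scene','s14');save('side','d14');save('wrist','w14');crop('s14',290,120,420,260,'s14b',4.2);crop('d14',290,190,380,280,'d14b',6)
E
```

```text
t 12.13 tcp [548.8 187.   78.1] yaw 169.12 y [ 0.002  0.002 -1.   ] w 27.2 F [-0.3  0.3 -1.5]
```

View pics/s14b.png

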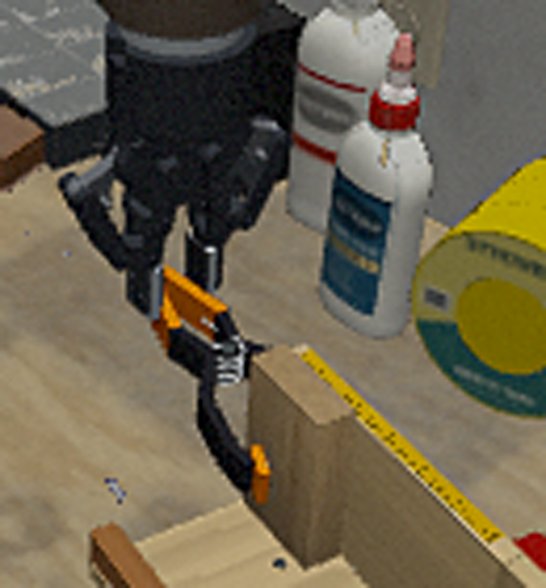

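View pics/d14b.png

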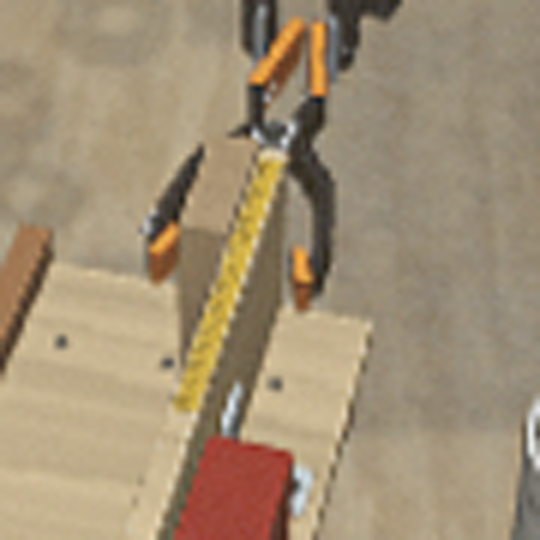

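View pics/w14.png

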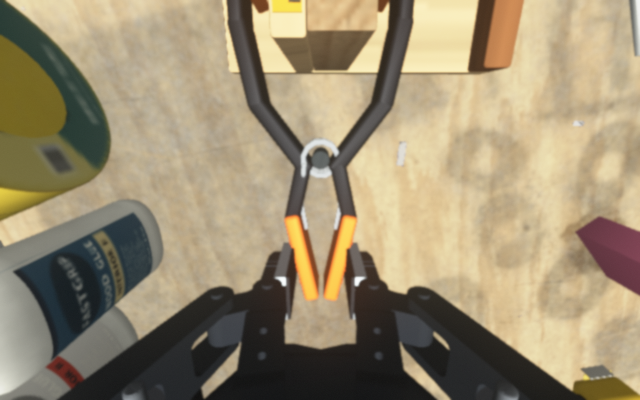

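```bash
python3 - <<'E'
from h import *
crop('w14',210,0,430,110,'w14b',3.6)
c,m=load('w14');_,ms=load('s14');_,md=load('d14');s=st()
M=rot(s['ee_rot']).as_matrix();t=np.array(s['ee_pos'])
loc=lambda p:((p-t)@M*1000).round(1)
print(loc(onz(m,[[270,12],[307,12]],.115)),loc(onz(m,[[308,12],[376,12]],.12)))
print('feet',loc(onz(m,[[278,68],[311,68],[347,68]],.02)))
def px(x,y,s,p): return [x+(p[0]+.5)/s-.5,y+(p[1]+.5)/s-.5]
print('near',loc(tri([ms,md],[px(290,120,4.2,(260,474)),px(290,190,6,(163,251))])))
E
```

```text
t 12.28 tcp [549.  187.9  78.1] yaw 169.17 y [ 0.002  0.003 -1.   ] w 27.0 F [ 0.2 -0.5 -1.4]
[[-14.7 -37.2 109.3]
 [ -2.7 -37.3 109.3]] [[ -2.2 -42.2 107.9]
 [ 18.6 -42.3 107.8]]
feet [[-25.9  57.8 104.9]
 [ -4.4  57.8 104.9]
 [ 18.9  57.7 104.8]]
near [ 30.5   3.4 138.6]
```

View pics/w14b.png

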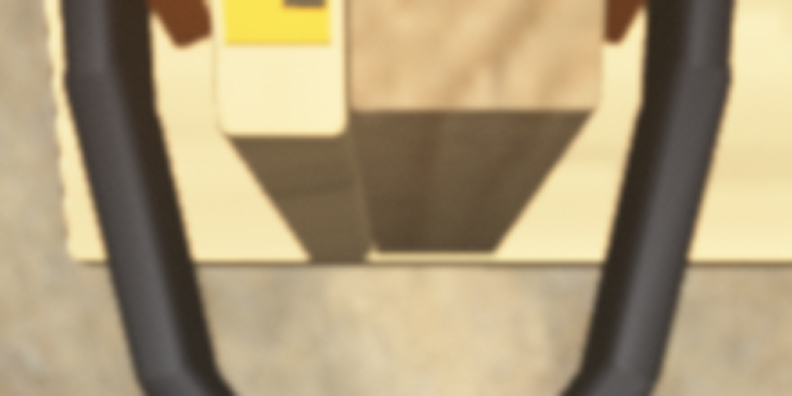

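Request:
drive_tool(targets=[[0, 0, 0, 0, 0, 0], [0, 0, 0, 0, 0, 0], [0, 0, 0, 0, 0, 0], [0, 0, 0, 0, 0, 0], [0, 0, 0, 0, 0, 0], [0, 0, 0, 0, 0, 0]])

```text
clock: 12.78
ee_pos: [0.549, 0.188, 0.078]
ee_rot: [-0.066, 0.067, 0.705, -0.703]
contact_force: [0.2, -0.2, -1.5]
gripper_width: 0.315
```

```bash
python3 - <<'E'
from h import *
s=st();print(np.abs(s['joint_velocities']).max())
ctrl.hand_in()
E
```

```text
t 12.78 tcp [549. 188.  78.] yaw 169.18 y [ 0.002  0.003 -1.   ] w 26.9 F [ 0.2 -0.2 -1.5]
0.002156822998174607
the job is handed in; nothing more can be done
```

I stood the maple stop block on the sled, flat against the front of the fence and flush with its left end, and let go of it. I then picked up the spring clamp, squeezed it open and brought its jaws round that end of the fence. I handed the job in at 12.8 s, with the clamp held still and open there.

**Block, measured after release:** the gap to the fence is about 0.5 mm, and its side is within about 1.6 mm of the fence's end. Later pictures show it still in place.

**Clamp, measured at the end:**
- **Opening:** the gripper opening is about 27 mm, which is the fully open grip.
- **Position:** the pads are about 33 mm past the fence's end and 50–55 mm above the base.
- **Clearance:** about 11 mm behind the fence and 9 mm in front of the block.
- **Stillness:** the joints are almost at rest (0.002 rad/s), and the only force on the tool is the clamp's weight.

**Disagreements:** the wrist camera put the fence's end 3–5 mm farther left than the scene and side cameras did. I used the wrist figures for the block; both sets meet the limits. The clamp's jaws may hang 2–4 mm low in the grip, which is also within limits.

I saw no contact with the glue bottle, mug or tape measure, but I did not measure their positions again at the end.

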